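Move the underglaze jars to the carrying board in chip order

ROBOT

A 6-joint arm with a two-finger parallel gripper is mounted at the origin on the work surface; the furniture and walls round the work are solid. World frame = base frame: x ahead of the robot, y to its left, z up, the work surface at z = 0. Lengths are in m, angles in rad, forces in N, time in s.
With the tool pointing down it reaches from about 0.275 to 0.825 m from the base axis. Payload 4.9 kg.
Tool frame: the origin (TCP) lies midway between the tips of the shut fingers; the grasp point (between the pads) lies 19 mm behind it (bot.grip_depth is the distance from the TCP to the grasp point, in m); y points along the fingers, x is the direction in which the jaws open and shut, and the axes are right-handed (so a half turn about y gives the same grasp; the last joint's range is limited). The gripper opens to 85 mm and grips with 20 to 120 N. Pads are 22 mm wide; open, the fingers measure 114 mm over their backs; the gripper's body (76 mm by 85 mm) begins 54 mm behind the grasp point. The pads swing forward as they close: fully open they stand 13 mm farther back than shut.
Start: joints at [-1.351, 0.326, -0.193, 1.052, 0, 1.437], TCP at [0.191, -0.516, 0.231] pointing down, gripper open.
Joint ranges: [-2.65, 2.65], [-0.97, 1.79], [-1.3, 1.35], [-1.93, 2.1], [-1.47, 1.37], [-3.14, 3.14]. Speed limits (rad/s): [2.57, 2.57, 3.14, 3.14, 3.14, 3.14].

INTERFACE

Orientations are given as a unit quaternion [w, x, y, z].
In Python, from cell import bot gives the robot as it stands. Calls block until the motion is done:
- bot.move_pose(position, orientation): joint-space move of the TCP to a pose.
- bot.move_linear(position, speed=0.15, rotation=None, until_force=None): straight line of the TCP; rotation=None keeps the orientation; speed is the mean speed in m/s. With until_force (N) it stops when the force on the tool has changed by that much, and returns True; else False.
- bot.goto_joints(angles): joint-space move.
- bot.set_gripper(opening, grasp_force=None): opening from 0.0 (shut) to 1.0 (fully open); grasp_force is the grip in N (None keeps the last); returns when the fingers have stopped.
- bot.wait(seconds).
- bot.solve_ik(position, orientation): joint angles nearest the present ones, or None.
- bot.camera(name): name is "side" or "top" or "wrist"; returns the picture (480x640x3 uint8, red, green, blue); there is no depth.
- bot.calibration(name): a dict with "mtx" (3x3 intrinsics, pixels), "k1" (the pictures are not rectified: a ray, as slopes to the right and down, at radius r is drawn at 1 + k1 r^2 times it, then the intrinsics apply), "extrinsics" (4x4, takes a point from world to camera coordinates); the wrist camera has in their place "hand_eye" (4x4, takes a point from camera to tool coordinates, whose origin is the TCP and whose axes are the tool frame's). Camera axes: x right, y down, z forward; pixel columns grow to the right and rows downward; lengths in m; the calibration is good to about 2 mm. A picture is of the moment at which its call begins: read the wrist's pose just before it. calibration takes no time and is no camera call.
A pose or a line that the arm cannot do raises bot.PlanningError and nothing moves.
- bot.close_job(): hands the job in, once; it reports no verdict.
Trained networks look in the newest picture that a camera, given by its name, has taken for a name from the list of things; names that differ only in an ending like _2 or _b are one class to them, and where a whole thing is asked for, a point or a joint stands for the part that bears it (a point fixed in the world has none). Each returns a list of dicts, best first, with "confidence" (0 to 1); they miss things now and then, are a little off and sometimes report something else, mostly with a low value. They report only what shows in the picture. A call takes as long as a camera call.
- bot.search_frame(camera, thing): "bbox" ([left, top, width, height] in pixels, round what is visible of it).
Readings, each from a call of its own:
- bot.read_clock(): time.
- bot.read_joint_positions(): joint angles.
- bot.read_joint_vel(): joint speeds.
- bot.read_joint_efforts(): joint torques, N m.
- bot.read_position(): TCP position.
- bot.read_tool_rot(): TCP orientation.
- bot.read_ft_force(): force on the tool from outside, world axes, zero at the start.
- bot.read_moment(): the same for the moment, N m.
- bot.read_gripper_width(): opening from 0.0 (shut) to 1.0 (fully open).
Only numpy, scipy, OpenCV 4.12 (cv2) and the standard library are available. Lean on these libraries where they do the work, as an engineer would, in place of code of your own. Each camera call takes 0.05 s, during which the arm holds its last target. There are 200 camera calls.

TASK

Get the colours ready to take to the decorating table: move the four underglaze jars from the brown shelf board with the colour chips into the wells of the light carrying board, in the same order counted from each board's black-painted end, because the raw colours look alike and the decorator picks them by place. Each jar must stand upright, right down in its own well. Do not tip a jar over, and leave the speckled cup and the terracotta cup where they stand.

Things in the scene. Friction and masses are not known exactly. Their poses are not given: they have to be found in the camera images.
- blue_jar_centre (a point): The blue jar: white underglaze jar with blue screw cap and band, 48 mm diameter (cap 43), 68 mm high, 0.08 to 0.17 kg. The point is on its axis, half-way up (34 mm above its underside); z is up. Straight-sided to 53 mm above its underside; grip the body, across the row of jars. When it stands in a well this point is 40 mm above the table.
- red_jar_centre (a point): The red jar: white underglaze jar with red screw cap and band, 48 mm diameter (cap 43), 68 mm high, 0.08 to 0.17 kg. The point is on its axis, half-way up (34 mm above its underside); z is up. Straight-sided to 53 mm above its underside; grip the body, across the row of jars. When it stands in a well this point is 40 mm above the table.
- yellow_jar_centre (a point): The yellow jar: white underglaze jar with yellow screw cap and band, 48 mm diameter (cap 43), 68 mm high, 0.08 to 0.17 kg. The point is on its axis, half-way up (34 mm above its underside); z is up. Straight-sided to 53 mm above its underside; grip the body, across the row of jars. When it stands in a well this point is 40 mm above the table.
- green_jar_centre (a point): The green jar: white underglaze jar with green screw cap and band, 48 mm diameter (cap 43), 68 mm high, 0.08 to 0.17 kg. The point is on its axis, half-way up (34 mm above its underside); z is up. Straight-sided to 53 mm above its underside; grip the body, across the row of jars. When it stands in a well this point is 40 mm above the table.
- blue_chip: Fired blue colour chip, 30 x 44 mm, fixed in the front of the shelf board, its top 2 mm above the board. It marks the blue jar's place: at the start that jar stands in the well beside it (well centre 54 mm from the chip's origin along its +x), and it stays when the jar is gone. Origin at its middle; axes as the shelf board's.
- red_chip: Fired red colour chip, 30 x 44 mm, fixed in the front of the shelf board, its top 2 mm above the board. It marks the red jar's place: at the start that jar stands in the well beside it (well centre 54 mm from the chip's origin along its +x), and it stays when the jar is gone. Origin at its middle; axes as the shelf board's.
- yellow_chip: Fired yellow colour chip, 30 x 44 mm, fixed in the front of the shelf board, its top 2 mm above the board. It marks the yellow jar's place: at the start that jar stands in the well beside it (well centre 54 mm from the chip's origin along its +x), and it stays when the jar is gone. Origin at its middle; axes as the shelf board's.
- green_chip: Fired green colour chip, 30 x 44 mm, fixed in the front of the shelf board, its top 2 mm above the board. It marks the green jar's place: at the start that jar stands in the well beside it (well centre 54 mm from the chip's origin along its +x), and it stays when the jar is gone. Origin at its middle; axes as the shelf board's.
- shelf_board: Brown wooden shelf board, 121 mm wide, 18 mm thick, 326 long, fixed. Origin on the table under the middle of its row of four round wells (62 mm across, 12 deep, floor 6 mm above the table); y runs along the row to the black-painted end, z up. Well centres: x = 0, y = +108 (first, by the black end), +36, -36, -108 mm. Colour chips on its -x side. Holds the four jars at the start, in any order.
- carrying_board: Light wooden carrying board, no chips, 90 mm wide, 18 mm thick, 326 long, fixed. Origin on the table under the middle of its row of four round wells (62 mm across, 12 deep, floor 6 mm above the table); y runs along the row to the black-painted end, z up. Well centres: x = 0, y = +108 (first, by the black end), +36, -36, -108 mm. Low steel grip (17 mm high) at each end. Empty at the start; its black end points the other way from the shelf board's.
- speckled_cup: Bystander: pale grey speckled cup, 62 mm across, 60 mm high, standing between the two boards. Origin under its middle.
- terracotta_cup: Bystander: reddish terracotta cup, 72 mm across, 80 mm high, standing beyond the right-hand board. Origin under its middle.

How it is judged:
At the end, for the whole second after the job is handed in: Each jar stands in the carrying-board well that has the same number, counted from the black end, as its chip's place on the shelf board: within 11 mm of the well's middle along and across the board, its centre below 44.5 mm (seated 40 mm), tilted less than 0.1 rad, at rest and released (((y of blue_chip in the frame of shelf_board between 0.088 and 0.128 m and y of blue_jar_centre in the frame of carrying_board between 0.097 and 0.119 m) or (y of blue_chip in the frame of shelf_board between 0.016 and 0.056 m and y of blue_jar_centre in the frame of carrying_board between 0.025 and 0.047 m) or (y of blue_chip in the frame of shelf_board between -0.056 and -0.016 m and y of blue_jar_centre in the frame of carrying_board between -0.047 and -0.025 m) or (y of blue_chip in the frame of shelf_board between -0.128 and -0.088 m and y of blue_jar_centre in the frame of carrying_board between -0.119 and -0.097 m)) and x of blue_jar_centre in the frame of carrying_board between -0.011 and 0.011 m and height (world z) of each of blue_jar_centre, red_jar_centre, yellow_jar_centre, green_jar_centre below 0.0445 m and angle between each of blue_jar_centre, red_jar_centre, yellow_jar_centre, green_jar_centre's own z axis and vertical below 0.1 rad and linear speed of each of blue_jar, red_jar, yellow_jar, green_jar below 0.02 m/s and ((y of red_chip in the frame of shelf_board between 0.088 and 0.128 m and y of red_jar_centre in the frame of carrying_board between 0.097 and 0.119 m) or (y of red_chip in the frame of shelf_board between 0.016 and 0.056 m and y of red_jar_centre in the frame of carrying_board between 0.025 and 0.047 m) or (y of red_chip in the frame of shelf_board between -0.056 and -0.016 m and y of red_jar_centre in the frame of carrying_board between -0.047 and -0.025 m) or (y of red_chip in the frame of shelf_board between -0.128 and -0.088 m and y of red_jar_centre in the frame of carrying_board between -0.119 and -0.097 m)) and x of red_jar_centre in the frame of carrying_board between -0.011 and 0.011 m and ((y of yellow_chip in the frame of shelf_board between 0.088 and 0.128 m and y of yellow_jar_centre in the frame of carrying_board between 0.097 and 0.119 m) or (y of yellow_chip in the frame of shelf_board between 0.016 and 0.056 m and y of yellow_jar_centre in the frame of carrying_board between 0.025 and 0.047 m) or (y of yellow_chip in the frame of shelf_board between -0.056 and -0.016 m and y of yellow_jar_centre in the frame of carrying_board between -0.047 and -0.025 m) or (y of yellow_chip in the frame of shelf_board between -0.128 and -0.088 m and y of yellow_jar_centre in the frame of carrying_board between -0.119 and -0.097 m)) and x of yellow_jar_centre in the frame of carrying_board between -0.011 and 0.011 m and ((y of green_chip in the frame of shelf_board between 0.088 and 0.128 m and y of green_jar_centre in the frame of carrying_board between 0.097 and 0.119 m) or (y of green_chip in the frame of shelf_board between 0.016 and 0.056 m and y of green_jar_centre in the frame of carrying_board between 0.025 and 0.047 m) or (y of green_chip in the frame of shelf_board between -0.056 and -0.016 m and y of green_jar_centre in the frame of carrying_board between -0.047 and -0.025 m) or (y of green_chip in the frame of shelf_board between -0.128 and -0.088 m and y of green_jar_centre in the frame of carrying_board between -0.119 and -0.097 m)) and x of green_jar_centre in the frame of carrying_board between -0.011 and 0.011 m); the robot touches nothing.
It fails at once if a jar is tipped over (more than 0.6 rad) (angle between any of blue_jar_centre, red_jar_centre, yellow_jar_centre, green_jar_centre's own z axis and vertical above 0.6 rad).
It fails at once if the speckled cup is pushed more than 25 mm from its place (distance of speckled_cup from where it was at the start of the episode above 0.025 m).
It fails at once if the terracotta cup is pushed more than 25 mm from its place (distance of terracotta_cup from where it was at the start of the episode above 0.025 m).
It also fails if it takes over 128 s, if anything falls off the work surface, if the arm or the gripper's body presses on something with over 40 N, if the wrist force passes 120 N, or if a joint passes its speed limit or range.

## Working session

There is one attempt and no reset: what is moved stays moved. The work goes in short steps, each a Python script; the robot and the scene stay as the last script left them, time stands still between calls to the robot, and variables do not carry over. Pictures are saved under pics/ and viewed, about 12 in all and at most 16, crops included, and the job is handed in when it is done.

```bash
mkdir -p pics; ls
python3 - <<'E'
from cell import bot
import cv2,numpy as np
for c in("top","side"):
    im=bot.camera(c); cv2.imwrite(f"pics/{c}0.png",im[:,:,::-1])
    k=bot.calibration(c); print(c,np.round(k["mtx"],1).tolist(),k["k1"],np.round(k["extrinsics"],3).tolist())
    for t in["blue_jar_centre","red_jar_centre","yellow_jar_centre","green_jar_centre","blue_chip","red_chip","yellow_chip","green_chip","shelf_board","carrying_board","speckled_cup","terracotta_cup"]:
        print(t,[(np.round(d["bbox"]).tolist(),round(d["confidence"],2)) for d in bot.search_frame(c,t)[:2]])
print(np.round(bot.calibration("wrist")["hand_eye"],3).tolist(),bot.read_tool_rot(),bot.grip_depth)
E
```

```text
pics
top [[545.2, 0.0, 321.3], [0.0, 545.2, 229.9], [0.0, 0.0, 1.0]] 0.04911179303662735 [[-0.019, -1.0, -0.024, -0.074], [-0.993, 0.021, -0.117, 0.465], [0.118, 0.022, -0.993, 1.434], [0.0, 0.0, 0.0, 1.0]]
blue_jar_centre [([165.0, 216.0, 26.0, 19.0], 0.62)]
red_jar_centre [([193.0, 218.0, 23.0, 19.0], 0.56)]
yellow_jar_centre [([218.0, 223.0, 23.0, 20.0], 0.88), ([136.0, 216.0, 25.0, 20.0], 0.61)]
green_jar_centre []
blue_chip [([170.0, 242.0, 11.0, 12.0], 0.57)]
red_chip [([193.0, 244.0, 17.0, 14.0], 0.61)]
yellow_chip [([219.0, 246.0, 17.0, 10.0], 0.46)]
green_chip [([140.0, 241.0, 14.0, 10.0], 0.78)]
shelf_board [([131.0, 206.0, 124.0, 51.0], 0.9)]
carrying_board [([318.0, 204.0, 137.0, 59.0], 0.86)]
speckled_cup [([278.0, 218.0, 20.0, 22.0], 0.81), ([220.0, 244.0, 17.0, 8.0], 0.38)]
terracotta_cup [([494.0, 217.0, 33.0, 29.0], 0.63)]
side [[617.7, 0.0, 312.6], [0.0, 617.7, 241.8], [0.0, 0.0, 1.0]] -0.1120572494322795 [[0.993, -0.119, -0.022, -0.464], [-0.096, -0.66, -0.745, 0.027], [0.074, 0.742, -0.667, 1.865], [0.0, 0.0, 0.0, 1.0]]
blue_jar_centre [([297.0, 157.0, 14.0, 16.0], 0.7)]
red_jar_centre [([296.0, 171.0, 14.0, 11.0], 0.72)]
yellow_jar_centre [([302.0, 184.0, 9.0, 21.0], 0.63)]
green_jar_centre [([297.0, 147.0, 14.0, 13.0], 0.48)]
blue_chip [([299.0, 185.0, 13.0, 20.0], 0.7)]
red_chip [([283.0, 183.0, 8.0, 7.0], 0.54), ([298.0, 170.0, 12.0, 14.0], 0.26)]
yellow_chip [([298.0, 156.0, 15.0, 15.0], 0.6), ([285.0, 195.0, 5.0, 5.0], 0.39)]
green_chip [([285.0, 157.0, 7.0, 10.0], 0.59)]
shelf_board [([278.0, 153.0, 39.0, 61.0], 0.89)]
carrying_board [([278.0, 250.0, 73.0, 95.0], 0.6)]
speckled_cup [([299.0, 214.0, 24.0, 25.0], 0.65)]
terracotta_cup [([313.0, 366.0, 33.0, 38.0], 0.94)]
[[1.0, -0.0, -0.0, -0.0], [0.0, -0.297, 0.955, -0.145], [-0.0, -0.955, -0.297, 0.076], [0.0, 0.0, 0.0, 1.0]] [ 0.58020682 -0.58017937  0.40420732 -0.40418856] 0.0187
```

Run:
```python
import cv2
im=cv2.imread("pics/top0.png")
cv2.imwrite("pics/top0z.png",cv2.resize(im[180:290,110:310],None,fx=4,fy=4,interpolation=3))
cv2.imwrite("pics/top0y.png",cv2.resize(im[170:300,300:540],None,fx=3.3,fy=3.3,interpolation=3))
```

```text
(no output)
```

View pics/top0z.png

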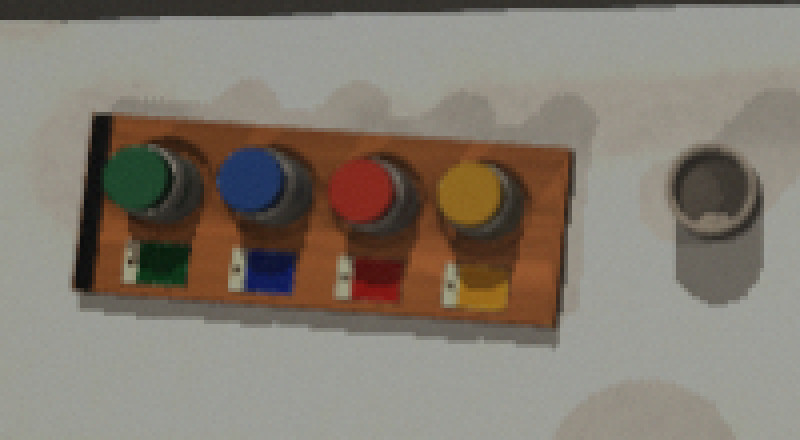

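View pics/top0y.png

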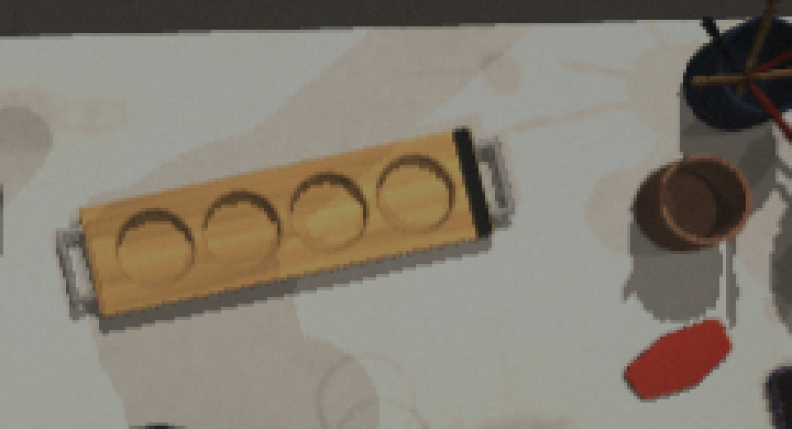

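The shelf board reads green, blue, red, yellow from its black end, which is on the left; each chip matches its jar. The carrying board is empty and its black end is on the right. Its well rims are at about (156,247), (241,230), (328,211) and (415,193) in the crop. Next I fit the board poses.

```bash
cat > h.py <<'E'
from cell import bot
import cv2,numpy as np
from scipy.spatial.transform import Rotation as R
def ray2world(px,z,K,k1,T):  # T world->cam
    n=cv2.undistortPoints(np.float64(px).reshape(-1,1,2),K,np.array([k1,0,0,0.]))[:,0]
    d=np.c_[n,np.ones(len(n))]@T[:3,:3]; c=-T[:3,:3].T@T[:3,3]
    return c+d*((z-c[2])/d[:,2])[:,None]
def fix(px,z,name="top"):
    k=bot.calibration(name); return ray2world(px,z,np.array(k["mtx"]),k["k1"],np.array(k["extrinsics"]))
def toolT():
    q=bot.read_tool_rot(); M=np.eye(4); M[:3,:3]=R.from_quat(np.r_[q[1:],q[0]]).as_matrix(); M[:3,3]=bot.read_position(); return M
def fit2(model,w):  # rigid 2d: w=Rm+t
    model,w=np.array(model),np.array(w)[:,:2]; a,b=model-model.mean(0),w-w.mean(0)
    th=np.arctan2((a[:,0]*b[:,1]-a[:,1]*b[:,0]).sum(),(a*b).sum()); c,s=np.cos(th),np.sin(th);Q=np.array([[c,-s],[s,c]])
    t=w.mean(0)-Q@model.mean(0); return t,th,(model@Q.T+t-w)
def b2w(o,th,x,y): c,s=np.cos(th),np.sin(th); return np.array(o)+[c*x-s*y,s*x+c*y]
def quat(th): # tool y down, tool x along angle th
    x=np.array([np.cos(th),np.sin(th),0]);y=np.array([0,0,-1.]);q=R.from_matrix(np.c_[x,y,np.cross(x,y)]).as_quat();return [q[3],*q[:3]]
E
python3 - <<'E'
from h import *
s=lambda P:[(110+x/4-.4,180+y/4-.4) for x,y in P]
c=lambda P:[(300+x/3.3-.35,170+y/3.3-.35) for x,y in P]
np.set_printoptions(precision=4,suppress=True)
cor=fix(s([(94,113),(574,148),(557,327),(75,290)]),.018); chips=fix(s([(162,264),(269,272),(377,280),(483,287)]),.020)
print("chips",chips[:,:2].tolist()); 
print("side lens",[np.linalg.norm(cor[i]-cor[(i+1)%4]) for i in range(4)])
ys=[.108,.036,-.036,-.108]
t,th,e=fit2([(.045,.163),(.045,-.163),(-.076,-.163),(-.076,.163)],cor); print("shelf",t,th,e*1e3)
caps=fix(s([(138,181),(251,181),(361,190),(470,194)]),.074)
tt,_=np.array(t),0
Q=np.array([[np.cos(th),np.sin(th)],[-np.sin(th),np.cos(th)]])
print("caps in board",(caps[:,:2]-t)@Q.T,"\nchips",(chips[:,:2]-t)@Q.T)
w=fix(c([(415,193),(328,211),(241,230),(156,247)]),.018); cc=fix(c([(471,127),(490,236),(100,315),(81,207)]),.018)
print([np.linalg.norm(cc[i]-cc[(i+1)%4]) for i in range(4)])
t2,th2,e=fit2([(0,y) for y in ys],w);print("carry wells",t2,th2,e*1e3)
t2,th2,e=fit2([(-.045,.163),(.045,.163),(.045,-.163),(-.045,-.163)],cc);print("carry corners",t2,th2,e*1e3)
print(R.from_quat([-0.58,.404,-.404,.58]).as_matrix())
for nm,o,a in(("s",t,th),("c",t2,th2)):
  for y in ys:
    p=b2w(o,a,0,y)
    for f in(0,np.pi): 
        j=bot.solve_ik([*p,.026],quat(a+f)); print(nm,y,p,f>0,None if j is None else np.round(j,2))
E
```

```text
chips [[0.4315384352478182, 0.3783821382559111], [0.4245826540111795, 0.3064284428879284], [0.41762682171201737, 0.23376918198204194], [0.41139202552161047, 0.16247110225436256]]
side lens [np.float64(0.32721480156873584), np.float64(0.12157309912139524), np.float64(0.3255238968564116), np.float64(0.12060464120299551)]
shelf [0.4753 0.2681] -0.095784057862793 [[ 0.0049 -0.9088]
 [-0.1457  0.326 ]
 [ 0.4003  0.0202]
 [-0.2595  0.5626]]
caps in board [[-0.0048  0.1086]
 [ 0.0007  0.0354]
 [ 0.0001 -0.0366]
 [ 0.0028 -0.1076]] 
chips [[-0.0541  0.1056]
 [-0.0541  0.0333]
 [-0.0541 -0.0397]
 [-0.0535 -0.1113]]
[np.float64(0.09007429081675257), np.float64(0.3214449922455367), np.float64(0.08939516855874109), np.float64(0.3240300172362185)]
carry wells [ 0.4431 -0.256 ] -2.954800490416312 [[ 0.037  -0.2987]
 [-0.1373 -0.2787]
 [ 0.519  -0.4267]
 [-0.4187  1.004 ]]
carry corners [ 0.4424 -0.2561] -2.9632168197018434 [[-0.5842  0.6692]
 [ 0.2132 -4.0528]
 [ 0.0701  0.5506]
 [ 0.3008  2.833 ]]
[[ 0.3466  0.      0.938 ]
 [-0.938   0.      0.3466]
 [ 0.     -1.      0.    ]]
s 0.108 [0.4856 0.
[... 385 characters left out ...]
16]
s -0.108 [0.4649 0.1606] False [ 0.18  0.47 -0.6   0.51  0.    1.85]
s -0.108 [0.4649 0.1606] True [ 0.18  0.47 -0.6   0.51  0.   -1.29]
c 0.108 [ 0.4616 -0.3624] False [-0.79  0.6  -0.34  0.63  0.   -2.54]
c 0.108 [ 0.4616 -0.3624] True [-0.79  0.6  -0.34  0.63  0.    0.6 ]
c 0.036 [ 0.4488 -0.2915] False [-0.71  0.53 -0.48  0.56  0.   -2.46]
c 0.036 [ 0.4488 -0.2915] True [-0.71  0.53 -0.48  0.56  0.    0.68]
c -0.036 [ 0.436  -0.2206] False [-0.62  0.46 -0.6   0.5   0.   -2.37]
c -0.036 [ 0.436  -0.2206] True [-0.62  0.46 -0.6   0.5   0.    0.77]
c -0.108 [ 0.4232 -0.1498] False [-0.5   0.41 -0.7   0.46  0.   -2.25]
c -0.108 [ 0.4232 -0.1498] True [-0.5   0.41 -0.7   0.46  0.    0.89]
```

```bash
cat >> h.py <<'E'
SH=(np.array([.4753,.2681]),-.0958); CA=(np.array([.4431,-.2560]),-2.956)
YS=[.108,.036,-.036,-.108]
def overlay(pts,fn,circ):
    M=toolT(); im=bot.camera("wrist")[:,:,::-1].copy(); k=bot.calibration("wrist")
    T=np.linalg.inv(M@np.array(k["hand_eye"])); rv=cv2.Rodrigues(T[:3,:3])[0]
    a=np.linspace(0,2*np.pi,73)
    cv2.imwrite(fn.replace(".png","_raw.png"),im)
    for p in pts:
        P=np.c_[p[0]+circ*np.cos(a),p[1]+circ*np.sin(a),np.full(73,p[2])]
        q=cv2.projectPoints(P,rv,T[:3,3],np.array(k["mtx"]),np.array([k["k1"],0,0,0.]))[0]
        cv2.polylines(im,[np.round(q).astype(int)],False,(255,0,255),1)
    cv2.imwrite(fn,im); np.savez(fn[:-4],T=T,K=k["mtx"],k1=k["k1"])
E
python3 - <<'E'
from h import *
o,a=CA
bot.move_pose([*b2w(o,a,0,0),.27],quat(a+np.pi)); bot.wait(.3)
print(bot.read_position(),toolT()[:3,2])
overlay([[*b2w(o,a,0,y),.018] for y in YS],"pics/w_ca.png",.031)
o,a=SH
bot.move_pose([*b2w(o,a,0,0),.27],quat(a)); bot.wait(.3)
overlay([[*b2w(o,a,0,y),.074] for y in YS],"pics/w_sh.png",.0215); print(bot.read_clock())
E
```

```text
[ 0.44274242 -0.2566515   0.2698666 ] [-1.83030312e-01  9.83107257e-01  1.59902152e-04]
5.2667
```

View pics/w_ca.png

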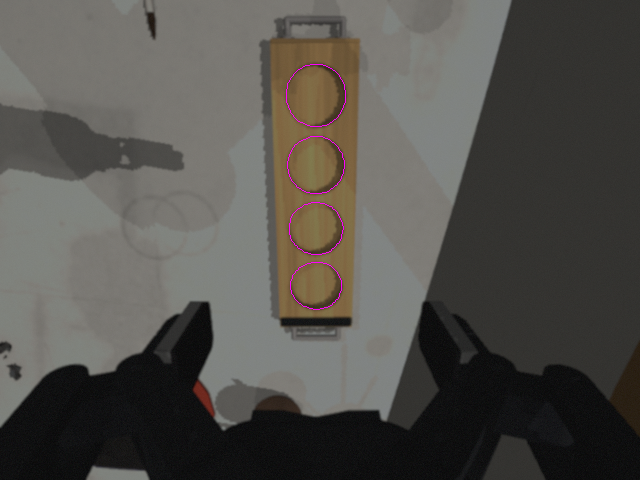

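View pics/w_sh.png

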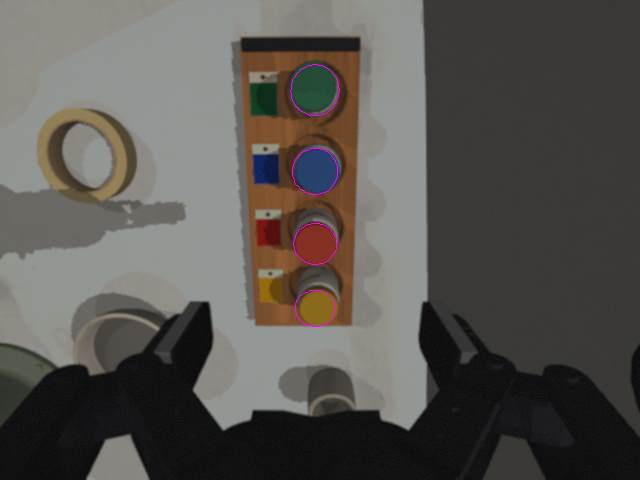

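Both overlays sit on the well rims and caps to within about a pixel, so I pick the first jar (yellow, place 4).

```bash
cat >> h.py <<'E'
ZG=.027; ZT=.20
def xfer(i):
    y=YS[i]; o,a=SH; p=b2w(o,a,0,y); bot.set_gripper(1.0)
    bot.move_linear([*p,ZT],speed=.3,rotation=quat(a))
    bot.move_linear([*p,ZG+.05],speed=.15); hit=bot.move_linear([*p,ZG],speed=.06,until_force=12)
    bot.set_gripper(0.0,grasp_force=40); g=bot.read_gripper_width()
    print(i,"hit",hit,"width",g)
    if hit or g<.3: return False
    bot.move_linear([*p,ZT],speed=.15); print("lift",bot.read_gripper_width(),bot.read_ft_force())
    o,a=CA; p=b2w(o,a,0,y)
    bot.move_linear([*p,ZT],speed=.22,rotation=quat(a+np.pi))
    bot.move_linear([*p,ZG+.03],speed=.12); hit=bot.move_linear([*p,ZG+.001],speed=.04,until_force=10)
    print("down",hit,bot.read_position(),bot.read_gripper_width())
    return hit
def release():
    bot.set_gripper(1.0); bot.wait(.2); P=bot.read_position(); bot.move_linear([P[0],P[1],ZT],speed=.2)
E
python3 - <<'E'
from h import *
r=xfer(3)
print(bot.read_clock())
if bot.read_position()[2]<.032: release()
o,a=CA
bot.move_linear([*b2w(o,a,0,0.03),.27],rotation=quat(a+np.pi),speed=.3);bot.wait(.2)
overlay([[*b2w(o,a,0,YS[3]),.074]],"pics/p1.png",.0215); print(bot.read_clock())
E
```

```text
3 hit False width 0.5337755912778588
lift 0.5383861460286996 [-0.38689194  0.46379007 -1.77475488]
down True [ 0.4225711  -0.14953032  0.02766053] 0.5344224538157174
13.4083
16.0167
```

View pics/p1.png

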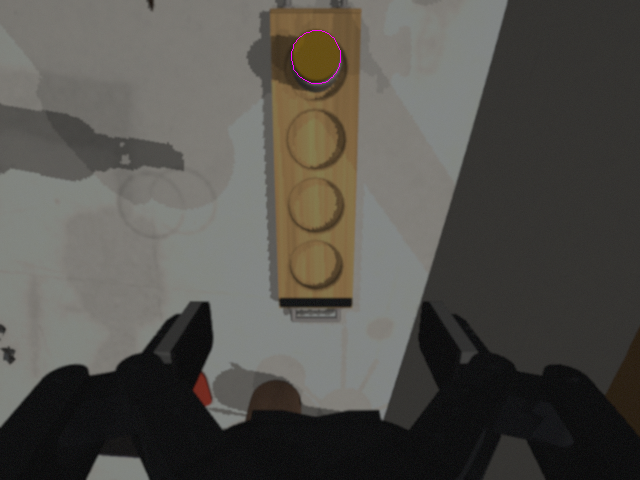

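Yellow is seated and centred in well 4: its cap sits on the predicted circle at about (316,56). I run the other three the same way.

Run:
```python
from h import *
for i in(2,1,0):
    r=xfer(i)
    if not(r and bot.read_position()[2]<.0315): print("STOP");break
    release()
else:
    o,a=CA
    bot.move_linear([*b2w(o,a,0,0),.3],rotation=quat(a+np.pi),speed=.3);bot.wait(.2)
    overlay([[*b2w(o,a,0,y),.074] for y in YS],"pics/p4.png",.0215)
    cv2.imwrite("pics/top4.png",bot.camera("top")[:,:,::-1]); print(bot.read_clock())
```

```text
2 hit False width 0.5273980120709677
lift 0.5281450475550882 [ 0.35608211 -0.01795886 -0.59683113]
down True [ 0.43584386 -0.22016872  0.02765672] 0.5284575934255892
1 hit False width 0.5451396238098235
lift 0.5373886109619859 [-0.02408693  0.93732797 -1.16039348]
down True [ 0.44919589 -0.29094353  0.02761699] 0.5399185152704216
0 hit False width 0.5378876024563789
lift 0.529264455736424 [ 0.57365518 -0.64030704 -1.63066679]
down True [ 0.46246441 -0.36163332  0.02775216] 0.5323530043600088
54.7417
```

View pics/p4.png

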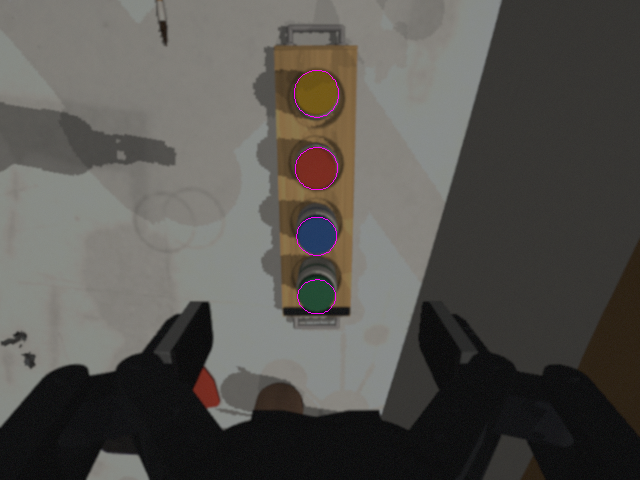

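All four caps sit on the predicted circles. Counted from the black end (bottom) they run green, blue, red, yellow, with the gripper clear above. I hand in the job.

Run:
```python
from h import *
for t in("speckled_cup","terracotta_cup"): 
    bot.camera("side"); print(t,[d["bbox"] for d in bot.search_frame("side",t)[:1]])
bot.close_job()
```

```text
speckled_cup [[300.8, 214.1, 20.2, 27.2]]
terracotta_cup [[310.4, 364.3, 37.8, 37.4]]
the job is handed in; nothing more can be done
```

I moved all four jars from the shelf board into the carrying board, and the job is handed in. Counted from each board's black end, the order on both is green, blue, red, yellow. The last clock reading before the final check and hand-in was 54.7 s of the 128 s allowed.

- **Jars seated:** each one met the well floor with the gripper within 1 mm of its grasp height. In the final wrist picture all four caps sat on their predicted seated positions to within about a pixel.
- **Cups:** the network's boxes for both cups in the side camera matched the starting ones to within a few pixels, so neither cup appears to have moved.
- **Gripper:** it was open and well clear of the jars at hand-in.

No check failed or disagreed. I took one more overhead picture at the end but did not look at it.

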